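Close the light gap in the optical bay and take a test shot

TASK

Lay the loose orange-finned filter module flat on the sloping bay, between the two blocks and against the bay's lower ledge with its fin parallel to that ledge, and butt it flush against the white lens block so that no gap is left; set it down, do not drop it or ram the lens block. Let go of it, then press the yellow trigger pedal fully down to its stop, hold it there for a moment and let it spring back up. Leave the beaker, the jar and the bottle where they stand.

Things in the scene. Friction and masses are not known exactly. Their poses are not given: they have to be found in the camera images.
- module_c (a point): Centre (36 mm above its underside) of the loose filter module, about 0.3 kg: black body 70 (own x) x 60 (own y) x 36 mm high; centred on top an upright orange grip fin, 14 (own x) x 60 (own y, full width) x 36 mm high; 72 mm high in all. Starts upright (own z up) on the bench, left or right of the bay. Same when turned by half a turn.
- bay_mid (a point): Sloping bay: dark steel tray, 130 mm along the slope, 350 mm wide, rising away from the robot at 30 degrees. Own x runs up the slope, y along the ledge, z square out of the tray (leaning towards the robot). The point is mid-width; the tray surface is at own z = -36 mm, the inner face of the 15 mm high aluminium ledge on the lower edge at own x = -35 mm. Behind it: white housing, 85 mm high.
- lens_c (a point): Centre of the white lens block, fixed on the tray against the ledge at one end of the bay (left or right varies): 70 (own x) x 60 (own y) x 72 mm high (own z), plus a brass ring 48 mm across, 12 mm high on top. Axes as bay_mid. The module, butted to its side facing the detector, has its centre 60 mm from this point along own y and level with it in own x and z.
- detector_c (a point): Centre of the blue detector block, fixed at the other end of the bay: 70 x 60 x 72 mm with two steel studs of 12 mm on top, same axes. At least 140 mm of free tray lies between it and the lens block.
- pedal_pad (a point): Middle of the black rubber patch on top of the yellow pedal tread: press here. Tread 105 x 70 x 8 mm, hinged at its own +x end, 85 mm from this point, rising towards -x; the patch is about 52 mm above the bench when up and sinks 17 mm to the stop. Its black base is fixed to the bench, on the other side of the bay from the module.
- pedal (a joint): Pedal angle: 0 up (rest), 0.20 rad fully down at its stop. A spring returns it; pressed at the patch it takes about 3 N to start and about 8 N at the stop.
- beaker_rim (a point): Centre of the rim of the glass beaker, 70 mm across, 85 mm high, loose, standing on the robot's side of the bay; leave alone.
- jar: Underside centre of the amber jar, 56 mm across, 75 mm high, loose; leave alone.
- flask: Underside centre of the white plastic bottle with a blue cap, 52 mm across, 100 mm high, loose; leave alone.
There are look-alikes about, which are no part of the job. What is shaped like the part that bears module_c but pink is not meant.

How it is judged:
On the way, in this order (a step that is already met when the one before it is completed fails the run):
1. The module lies flat in the bay against the ledge, flush against the lens block, and let go (((y of detector_c in the frame of lens_c above 0 m and y of module_c in the frame of lens_c between 0.057 and 0.0625 m) or (y of detector_c in the frame of lens_c below 0 m and y of module_c in the frame of lens_c between -0.0625 and -0.057 m)) and x of module_c in the frame of lens_c between -0.004 and 0.004 m and z of module_c in the frame of lens_c between -0.004 and 0.004 m and angle between the z axis of module_c and the z axis of lens_c, either way round below 0.06 rad and angle between the x axis of module_c and the x axis of lens_c, either way round below 0.06 rad and contact force between the fingers and module below 0.1 N and linear speed of module below 0.02 m/s), for 0.2 s.
2. The pedal is pressed down to its stop with the module still flush (((y of detector_c in the frame of lens_c above 0 m and y of module_c in the frame of lens_c between 0.057 and 0.0625 m) or (y of detector_c in the frame of lens_c below 0 m and y of module_c in the frame of lens_c between -0.0625 and -0.057 m)) and x of module_c in the frame of lens_c between -0.004 and 0.004 m and z of module_c in the frame of lens_c between -0.004 and 0.004 m and angle between the z axis of module_c and the z axis of lens_c, either way round below 0.06 rad and angle between the x axis of module_c and the x axis of lens_c, either way round below 0.06 rad and value of joint pedal above 0.18 rad), for 0.2 s.
At the end, for the whole second after the job is handed in: The module is at rest in the bay on the lens block's side that faces the detector, gap to the lens block under 2.5 mm, within 4 mm of the lens block's line along and out of the slope (on the tray, against the ledge) and within 0.06 rad of square; the pedal is back up (under 0.03 rad) (((y of detector_c in the frame of lens_c above 0 m and y of module_c in the frame of lens_c between 0.057 and 0.0625 m) or (y of detector_c in the frame of lens_c below 0 m and y of module_c in the frame of lens_c between -0.0625 and -0.057 m)) and x of module_c in the frame of lens_c between -0.004 and 0.004 m and z of module_c in the frame of lens_c between -0.004 and 0.004 m and angle between the z axis of module_c and the z axis of lens_c, either way round below 0.06 rad and angle between the x axis of module_c and the x axis of lens_c, either way round below 0.06 rad and value of joint pedal below 0.03 rad and linear speed of module below 0.01 m/s); the robot touches nothing.
It fails at once if The module is dropped or tumbles out of the grip (free of the fingers and moving faster than 0.45 m/s or 7 rad/s) (contact force between the fingers and module below 0.1 N and (linear speed of module above 0.45 m/s or angular speed of module above 7 rad/s)).
It fails at once if The module is rammed against the lens block (over 60 N) (contact force between module and lens above 60 N).
It fails at once if The beaker, jar or bottle is moved by more than 20 mm (distance of any of beaker_rim, jar, flask from where it was at the start of the episode above 0.02 m).
It also fails if it takes over 54 s, if anything falls off the work surface, if the arm or the gripper's body presses on something with over 40 N, if the wrist force passes 120 N, or if a joint passes its speed limit or range.

ROBOT

A 6-joint arm with a two-finger parallel gripper is mounted at the origin on the work surface. World frame = base frame: x ahead of the robot, y to its left, z up, the work surface at z = 0. Lengths are in m, angles in rad, forces in N, time in s.
With the tool pointing down it reaches from about 0.3 to 0.825 m from the base axis. Payload 5.4 kg.
Tool frame: the origin (TCP) lies at the very end of the fingers, on their centre line; the grasp point (between the pads) lies 19 mm behind it; z points along the fingers, y is the line along which they close (so a half turn about z gives the same grasp; the last joint's range is limited). The gripper opens to 92 mm and grips with 3 to 60 N. Pads are 20 mm wide; open, the fingers measure 128 mm over their backs; the gripper's body (75 mm by 189 mm) begins 69 mm behind the grasp point.
Start: joints at [0.912, 0.158, 1.597, -0, 1.386, -0.21], TCP at [0.249, 0.518, 0.215] pointing down, gripper open.
Joint ranges: [-2.91, 2.91], [-0.94, 2.29], [0.18, 2.7], [-1.29, 4.43], [0.17, 2.64], [-3, 3]. Speed limits (rad/s): [2.57, 2.57, 3.14, 3.14, 3.14, 3.14].

INTERFACE

Orientations are given as a rotation vector (axis times angle).
In Python, from workcell import bot gives the robot as it stands. Calls block until the motion is done:
- bot.goto(position, orientation): joint-space move of the TCP to a pose.
- bot.line_to(position, rot=None, max_speed=0.15): straight line of the TCP; rot=None keeps the orientation; max_speed is the mean speed in m/s.
- bot.set_joints(angles): joint-space move.
- bot.set_gripper(opening, newtons=None): opening from 0.0 (shut) to 1.0 (fully open); newtons is the grip in N (None keeps the last); returns when the fingers have stopped.
- bot.hold(seconds).
- bot.inverse_kinematics(position, orientation): joint angles nearest the present ones, or None.
- bot.read_camera(name): name is "scene" or "side" or "wrist"; returns a dict with "pixels" (420x560x3 uint8, blue, green, red), "fx", "fy", "cx", "cy" (pixels), "R" (3x3) and "t" (3): a world point X has camera coordinates R X + t. Camera axes: x right, y down, z forward; pixel columns grow to the right and rows downward; lengths in m; the calibration is good to about 2 mm. The wrist camera is an equidistant fisheye: a pixel r from the principal point sees the ray r / f radians off the axis. A picture is of the moment at which its call begins. There is no depth.
A pose or a line that the arm cannot do raises bot.MotionError and nothing moves.
- bot.job_done(): hands the job in; it is judged then, once.
Readings, each from a call of its own:
- bot.current_clock(): time.
- bot.current_joints(): joint angles.
- bot.current_joint_vel(): joint speeds.
- bot.current_effort(): joint torques, N m.
- bot.current_ee_pos(): TCP position.
- bot.current_tool_rot(): TCP orientation.
- bot.current_contact_force(): force on the tool from outside, world axes, zero at the start.
- bot.current_ft_torque(): the same for the moment, N m.
- bot.current_opening(): opening from 0.0 (shut) to 1.0 (fully open).
- bot.current_grip_force(): force on a finger pad.
Only numpy, scipy, OpenCV 4.12 (cv2) and the standard library are available. Lean on these libraries where they do the work, as an engineer would, in place of code of your own. Each camera call takes 0.05 s, during which the arm holds its last target. There are 200 camera calls.

## Working session

There is one attempt and no reset: what is moved stays moved. The work goes in short steps, each a Python script; the robot and the scene stay as the last script left them, time stands still between calls to the robot, and variables do not carry over. Pictures are saved under pics/ and viewed, at most 10 in all, crops included, and the job is handed in when it is done.

```bash
mkdir -p pics; python3 - <<'E'
from workcell import bot
import cv2,numpy as np,pickle
d={n:bot.read_camera(n) for n in("scene","side","wrist")}
pickle.dump(d,open('c0.pkl','wb'))
for n in d:
    cv2.imwrite(f'pics/{n}0.png',d[n]['pixels']); c=d[n]; print(n,c['fx'],c['cx'],c['cy'],-np.array(c['R']).T@c['t'],np.array(c['R'])[2])
print(bot.current_clock(),bot.current_tool_rot())
E
```

```text
scene 457.6586284407274 270.79634130381964 215.1182053134051 [ 1.10737843 -0.16587569  1.08232968] [-0.48080712  0.18382484 -0.85734062]
side 454.83437915828284 277.2432354548998 213.6149916372611 [ 0.00214849 -0.55040736  1.07470451] [ 0.4251976   0.44958737 -0.78554325]
wrist 325.19226210127806 278.50752482786845 214.16729662386396 [0.181851   0.55025136 0.38468433] [ 0.23775249 -0.11540063 -0.96444619]
0.15 [-6.98906679e-01 -3.06223566e+00  2.00316940e-03]
```

View pics/scene0.png

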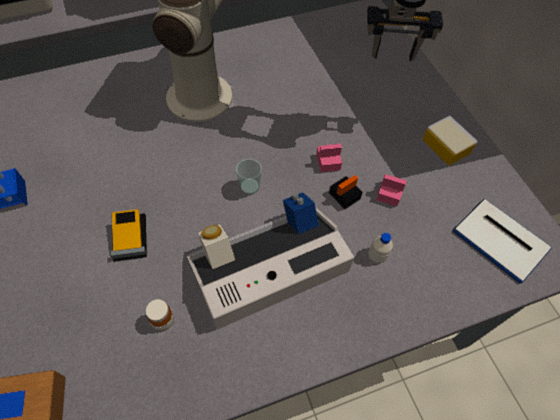

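View pics/side0.png

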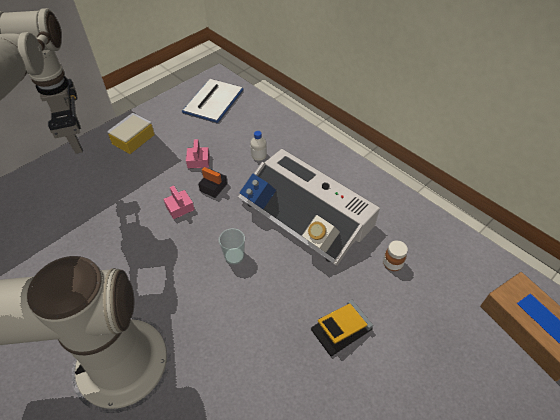

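The scene view shows three module-shaped parts. The black body with the orange fin is at scene (346,190) / side (212,182) and matches the description. The pink ones at scene (329,158) and (392,189) are decoys. The white lens block is at scene (215,245), the blue detector at (300,212) and the yellow pedal at (127,232). I'll enlarge crops to confirm.

```bash
cat > h.py <<'E'
import numpy as np,cv2
from workcell import bot
def ray(c,u,v):
    R=np.array(c['R']);t=np.array(c['t']);x=(u-c['cx'])/c['fx'];y=(v-c['cy'])/c['fy']
    return -R.T@t, R.T@np.array([x,y,1.])
def wray(c,u,v):
    R=np.array(c['R']);t=np.array(c['t']);x=(u-c['cx'])/c['fx'];y=(v-c['cy'])/c['fy'];r=np.hypot(x,y)
    s=np.sin(r)/max(r,1e-9); return -R.T@t, R.T@np.array([x*s,y*s,np.cos(r)])
def plane(o,d,z): return o+d*(z-o[2])/d[2]
def tri(*rs):
    A=np.zeros((3,3));b=np.zeros(3)
    for o,d in rs:
        d=d/np.linalg.norm(d);P=np.eye(3)-np.outer(d,d);A+=P;b+=P@o
    X=np.linalg.solve(A,b); return X,[float(np.linalg.norm(np.cross(X-o,d/np.linalg.norm(d)))) for o,d in rs]
def proj(c,X):
    p=np.array(c['R'])@X+c['t']; return c['fx']*p[0]/p[2]+c['cx'],c['fy']*p[1]/p[2]+c['cy']
E
python3 - <<'E'
import pickle,cv2,numpy as np
d=pickle.load(open('c0.pkl','rb'))
def crop(n,u,v,w,h,k): return cv2.resize(d[n]['pixels'][v:v+h,u:u+w],None,fx=k,fy=k,interpolation=cv2.INTER_CUBIC)
cv2.imwrite('pics/a.png',crop('scene',180,140,200,150,4))
cv2.imwrite('pics/b.png',crop('side',160,120,225,150,3.5))
E
```

```text
(no output)
```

View pics/a.png

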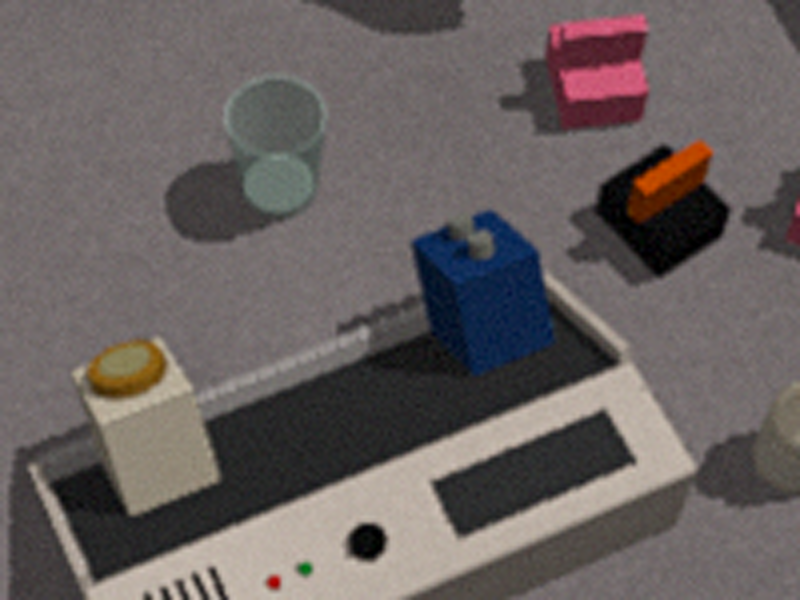

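View pics/b.png

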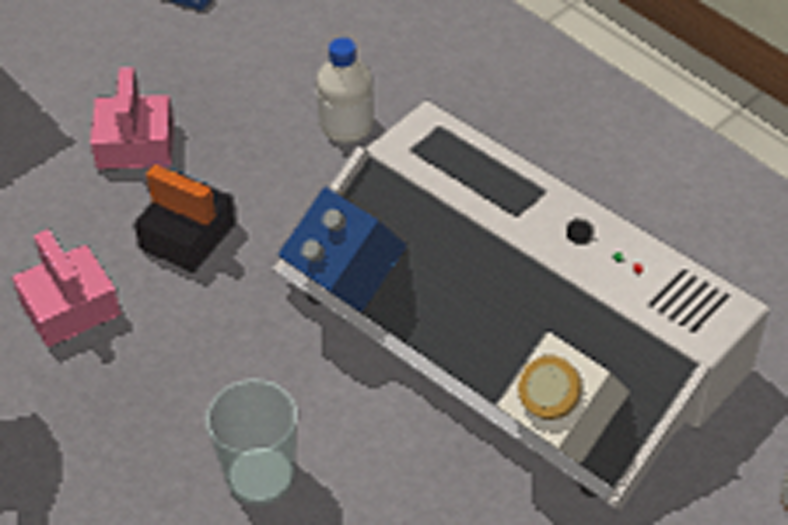

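Confirmed: the black body with the orange fin is at crop (665,205), i.e. scene (346,191), and the look-alikes are fully pink. The lens ring is at scene crop (127,366) / side crop (549,388). Next I triangulate.

```bash
python3 - <<'E'
import pickle
from h import *
d=pickle.load(open('c0.pkl','rb'));S,D=d['scene'],d['side']
def a(x,y): return ray(S,180+(x+.5)/4-.5,140+(y+.5)/4-.5)
def b(x,y): return ray(D,160+(x+.5)/3.5-.5,120+(y+.5)/3.5-.5)
def cm(c,f,box):
    u,v,w,h=box;hsv=cv2.cvtColor(c['pixels'],cv2.COLOR_BGR2HSV);m=f(hsv).astype(np.uint8)
    z=np.zeros_like(m);z[v:v+h,u:u+w]=m[v:v+h,u:u+w];n,l,s,ce=cv2.connectedComponentsWithStats(z);k=1+np.argmax(s[1:,4]);
    return ce[k],s[k],l==k
for n,(p,q) in dict(ring=((127,366),(549,388)),stud1=((460,228),(333,217)),stud2=((482,242),(313,248)),
   fintopR=((640,189),(213,197)),fintopL=((705,148),(150,170)),hous_cornL=((625,350),(365,150)),
   ).items():
    X,e=tri(a(*p),b(*q)); print(n,X.round(4),np.round(e,4))
of=lambda h:(h[...,0]<14)&(h[...,1]>170)&(h[...,2]>90)
for c,box in((S,(320,165,60,50)),(D,(190,155,50,50))):
    ce,s,m=cm(c,of,box);print('fin',ce,s);
pf=lambda h:(h[...,2]<70)
for c,box in((S,(114,209,23,16)),(D,(322,320,34,27))):
    ce,s,m=cm(c,pf,box);print('pad',ce,s); p=plane(*ray(c,*ce),.052);print(p)
yf=lambda h:(abs(h[...,0]-22.)<7)&(h[...,1]>150)&(h[...,2]>120)
for c,box in((S,(95,195,70,70)),(D,(300,295,80,70))):
    ce,s,m=cm(c,yf,box);print('yel',ce,s);r=cv2.minAreaRect(np.argwhere(m)[:,::-1].astype(np.float32));print([plane(*ray(c,*p),.045).round(3).tolist() for p in cv2.boxPoints(r)])
E
```

```text
ring [ 0.5579 -0.1099  0.1116] [0.0014 0.0014]
stud1 [0.5448 0.1121 0.1344] [0.0009 0.0009]
stud2 [0.5351 0.1318 0.0908] [0.0016 0.0016]
fintopR [0.5221 0.2505 0.0725] [0.0038 0.0038]
fintopL [0.5036 0.31   0.0717] [0.0003 0.0003]
hous_cornL [0.6408 0.1842 0.0928] [0.0027 0.0027]
fin [347.83185841 181.69911504] [339 175  19  14 113]
fin [211.2311828  175.17204301] [202 167  19  17 186]
pad [125.         217.16042781] [116 212  19  12 187]
[ 0.407961   -0.30548523  0.052     ]
pad [337.09364548 340.36454849] [322 328  34  19 299]
[ 0.39425648 -0.33567122  0.052     ]
yel [125.97919075 232.50867052] [112 209  29  42 865]
[[0.37, -0.338, 0.045], [0.39, -0.267, 0.045], [0.509, -0.286, 0.045], [0.489, -0.353, 0.045]]
yel [344.59515152 321.54181818] [318 304  49  39 825]
[[0.401, -0.266, 0.045], [0.505, -0.291, 0.045], [0.479, -0.358, 0.045], [0.38, -0.332, 0.045]]
```

View pics/wrist0.png

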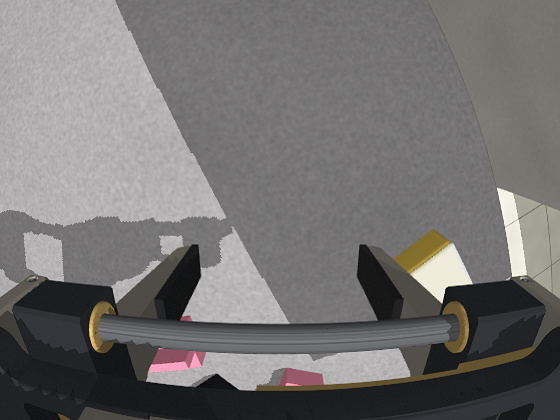

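The wrist view shows mainly the fingers, with pink parts at the bottom edge (175,360) and (300,378), so it isn't useful from here. The two steel studs were paired wrongly, so I'll redo those and get the bay yaw from the edges.

```bash
python3 - <<'E'
import pickle
from h import *
d=pickle.load(open('c0.pkl','rb'));S,D=d['scene'],d['side']
def a(x,y): return ray(S,180+(x+.5)/4-.5,140+(y+.5)/4-.5)
def b(x,y): return ray(D,160+(x+.5)/3.5-.5,120+(y+.5)/3.5-.5)
P={}
for n,(p,q) in dict(ring=((127,362),(549,386)),stud1=((460,226),(313,246)),stud2=((482,240),(333,216)),
   hL=((625,350),(365,150)),hR=((92,583),(705,362)),ledL=((548,278),(0,0)),
   detNearTopL=((413,243),(280,248)),lensTopR=((75,375),(570,462)),lensTopUp=((157,340),(500,402)),lensUpL=((200,400),(549,332)),detfarTop=((488,211),(328,188)),detTopUpR=((540,256),(406,240)),finR2=((648,200),(213,197)),
   ).items():
    X,e=tri(a(*p),b(*q)); P[n]=X;print(n,X.round(4),np.round(e,4))
y=lambda v:np.degrees(np.arctan2(-v[0],v[1]))
print('yaw',y(P['hL']-P['hR']),y((P['stud1']+P['stud2'])/2-P['ring']))
hsv=cv2.cvtColor(D['pixels'],cv2.COLOR_BGR2HSV)
yl=((abs(hsv[...,0]-22.)<7)&(hsv[...,1]>150)&(hsv[...,2]>120)).astype(np.uint8);yl[:295]=0;yl[365:]=0;yl[:,:300]=0;yl[:,380:]=0
cs,_=cv2.findContours(yl,cv2.RETR_CCOMP,cv2.CHAIN_APPROX_NONE);
for c in cs:
    if len(c)>15: m=c.reshape(-1,2).mean(0);print(len(c),m,plane(*ray(D,*m),.052))
E
```

```text
ring [ 0.5573 -0.1097  0.1149] [0.0018 0.0018]
stud1 [0.5277 0.1199 0.1073] [0.0002 0.0002]
stud2 [0.5521 0.1232 0.123 ] [0.001 0.001]
hL [0.6408 0.1842 0.0928] [0.0027 0.0027]
hR [ 0.676  -0.1671  0.0889] [0.0009 0.0009]
ledL [0.5108 0.2578 0.1951] [0.1508 0.1508]
detNearTopL [0.5125 0.1118 0.1029] [0.025 0.025]
lensTopR [ 0.5371 -0.1461  0.0784] [0.0077 0.0077]
lensTopUp [ 0.534  -0.0848  0.0907] [0.0001 0.0001]
lensUpL [ 0.5958 -0.075   0.1136] [0.0009 0.0009]
detfarTop [0.5514 0.1256 0.154 ] [0.0005 0.0005]
detTopUpR [0.5857 0.1175 0.1091] [0.0403 0.0403]
finR2 [0.5266 0.2563 0.0639] [0.003 0.003]
yaw 5.730391653008656 4.310986872249418
107 [341.93457944 322.73831776] [ 0.43587451 -0.31434813  0.052     ]
53 [332.30188679 326.81132075] [ 0.41144295 -0.30523603  0.052     ]
```

Points measured:
- Lens centre is about (0.581,-0.108,0.072).
- Bay yaw is about 5°.
- The fin is centred at (0.513,0.280) with its top at 0.072, as specified, and its yaw is about 17°.
- The pedal pad is at (0.410,-0.305).

Next I hover over the module.

```bash
cat >> h.py <<'E'
from scipy.spatial.transform import Rotation as Ro
def down(yaw):
    y=np.array([np.cos(yaw),np.sin(yaw),0]);z=np.array([0,0,-1.]);return Ro.from_matrix(np.c_[np.cross(y,z),y,z]).as_rotvec()
PSI=np.radians(5.2);h_=np.array([np.cos(PSI),np.sin(PSI),0])
BX=.866*h_+[0,0,.5];BY=np.array([-np.sin(PSI),np.cos(PSI),0]);BZ=-.5*h_+[0,0,.8660254]
BR=Ro.from_matrix(np.c_[np.cross(BX,-BZ),BX,-BZ]).as_rotvec()
LENS=np.array([.5814,-.1078,.0724])
def bay(x,y,z): return LENS+x*BX+y*BY+z*BZ
def inbay(P): return np.array([BX,BY,BZ])@(np.array(P)-LENS)
E
python3 - <<'E'
from h import *
print(bot.inverse_kinematics([.513,.28,.04],down(.3)),bot.inverse_kinematics(bay(0,.06,.004),BR),bot.inverse_kinematics([.41,-.305,.03],down(0)))
bot.set_gripper(.45,25)
bot.goto([.513,.28,.13],down(.3))
c=bot.read_camera('wrist');cv2.imwrite('pics/w1.png',c['pixels']);import pickle;pickle.dump(c,open('w1.pkl','wb'))
print(bot.current_clock(),bot.current_contact_force(),bot.current_opening())
E
```

```text
[ 0.2929988   0.37691081  1.7027182   0.          1.06196364 -0.0070012 ] [-0.44144606 -0.00935075  2.171257    0.48713685  0.57284148 -0.89041948] [-8.76431505e-01  2.26605753e-01  1.91778372e+00 -4.44089210e-16
  9.97203181e-01 -8.76431505e-01]
2.425 [-0.22617353  0.4185653  -0.7332939 ] 0.4523325779652573
```

View pics/w1.png

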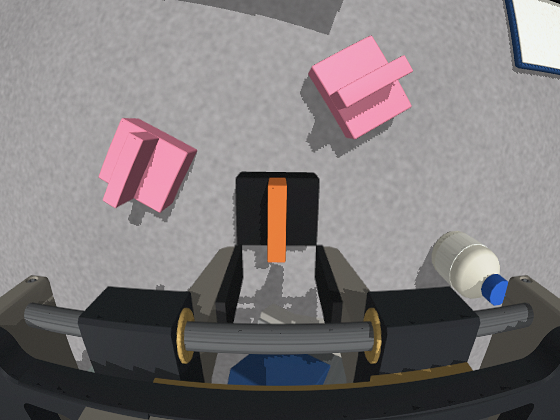

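The wrist view shows the orange fin at columns 268–287, rows 180–262, between the fingers and nearly parallel to them. I'll cast its ends onto z=0.072 and compare.

```bash
python3 - <<'E'
from h import *;import pickle
c=pickle.load(open('w1.pkl','rb'))
hsv=cv2.cvtColor(c['pixels'],cv2.COLOR_BGR2HSV);m=((hsv[...,0]<14)&(hsv[...,1]>170)&(hsv[...,2]>190)).astype(np.uint8)
m[:170]=0;m[270:]=0
cs,_=cv2.findContours(m,0,1);k=max(cs,key=cv2.contourArea);r=cv2.minAreaRect(k);print(r)
P=np.array([plane(*wray(c,*p),.072) for p in cv2.boxPoints(r)]);print(P.round(4),P.mean(0))
for i in range(4): print(np.linalg.norm(P[i]-P[(i+1)%4]),np.degrees(np.arctan2(*(P[i]-P[(i+1)%4])[[1,0]])))
E
```

```text
((277.0, 223.0), (76.0, 18.0), 90.0)
[[0.4953 0.3107 0.072 ]
 [0.5076 0.3145 0.072 ]
 [0.5256 0.2585 0.072 ]
 [0.5124 0.2543 0.072 ]] [0.51025097 0.28450367 0.072     ]
0.012882945253858817 -162.62909379715575
0.058880620129698094 107.76572210509809
0.013805001489686467 17.407341234955975
0.05889026441608612 -73.1314404750087
```

The fin measures 59 × 13 mm, as specified, with its centre at (0.5105,0.284) and yaw 0.304. Grasp it.

```bash
python3 - <<'E'
from h import *
bot.line_to([.5105,.284,.13],down(.304),.2)
bot.line_to([.5105,.284,.041],None,.12)
bot.set_gripper(0,30)
print(bot.current_opening()*92,bot.current_grip_force(),bot.current_ee_pos())
bot.line_to([.5105,.284,.16],None,.15)
bot.hold(.2);print(bot.current_contact_force(),bot.current_grip_force(),bot.current_opening()*92)
bot.goto(bay(.01,.10,.075),BR)
bot.hold(.3);print(inbay(bot.current_ee_pos()),bot.current_contact_force(),bot.current_clock())
c=bot.read_camera('side');cv2.imwrite('pics/s2.png',cv2.resize(c['pixels'][90:300,130:410],None,fx=2.8,fy=2.8,interpolation=2))
E
```

```text
13.602598397366746 29.97993528842926 [0.51037793 0.28399853 0.04128257]
[ 0.7371918   0.14104689 -4.09166219] 29.981999695301056 14.201221592782474
[0.01034995 0.10064308 0.07492384] [-0.17357617  0.06232747 -2.98642065] 6.675
```

View pics/s2.png

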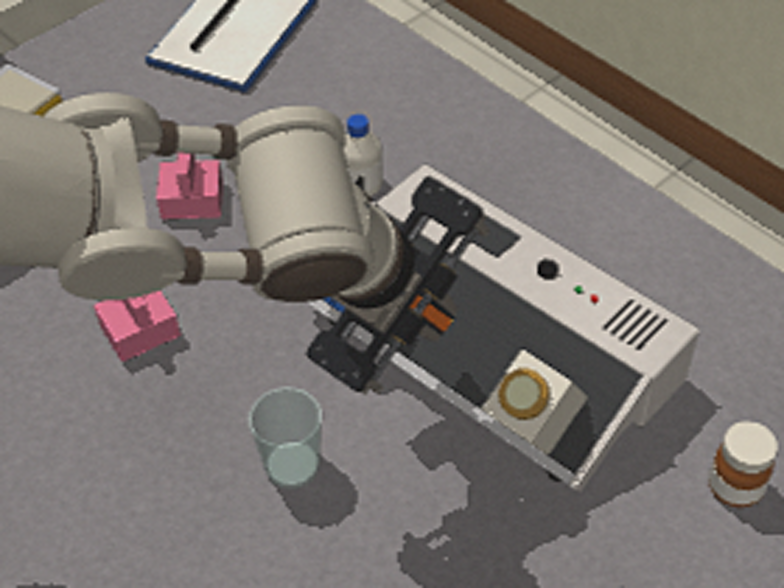

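The module is held over the free tray at crop (432,318), clear of both blocks. Next I lower it under force guard.

```bash
cat >> h.py <<'E'
def F(): return np.array([BX,BY,BZ])@np.array(bot.current_contact_force())
def guard(d,step,nmax,lim,sp=.03,x0=None):
    """step the TCP along bay axes d until the force against the motion rises by lim N"""
    d=np.array(d,float);D=np.c_[BX,BY,BZ]@d;p=np.array(bot.current_ee_pos());f0=F();log=[]
    for i in range(1,nmax+1):
        bot.line_to(p+D*step*i,None,sp);f=-(F()-f0)@d;log.append(round(float(f),1))
        if f>lim: break
    print('guard',d,i*step,log,inbay(bot.current_ee_pos()).round(4),(F()-f0).round(1),'t',bot.current_clock());return f>lim
E
python3 - <<'E'
from h import *
bot.line_to(bay(.010,.10,.018),None,.1);bot.hold(.2)
print(guard([0,0,-1],.001,22,4))
E
```

```text
guard [ 0.  0. -1.] 0.022 [0.1, -0.8, -0.7, -0.3, -1.2, -0.8, -0.8, -0.2, -0.2, -1.2, -0.9, -0.7, -0.7, -0.4, -0.6, -0.5, -1.2, -1.2, -1.2, -1.0, -0.5, 0.5] [ 0.0106  0.0998 -0.0035] [-0.8  0.6  0.5] t 13.1417
False
```

```bash
python3 - <<'E'
from h import *
print(guard([0,0,-1],.001,6,4)); print(F())
import pickle
d={n:bot.read_camera(n) for n in('scene','wrist')}; pickle.dump(d,open('c3.pkl','wb'))
a=cv2.resize(d['scene']['pixels'][150:320,180:380],(400,340),interpolation=2);b=d['wrist']['pixels'][80:420,80:480]
cv2.imwrite('pics/m3.png',np.hstack([a,b]))
E
```

```text
guard [ 0.  0. -1.] 0.003 [-1.7, 3.2, 11.1] [ 0.011   0.0993 -0.006 ] [-2.  -2.8 11.1] t 13.8917
True
[-4.17283795 -2.24052951  8.87665186]
```

View pics/m3.png

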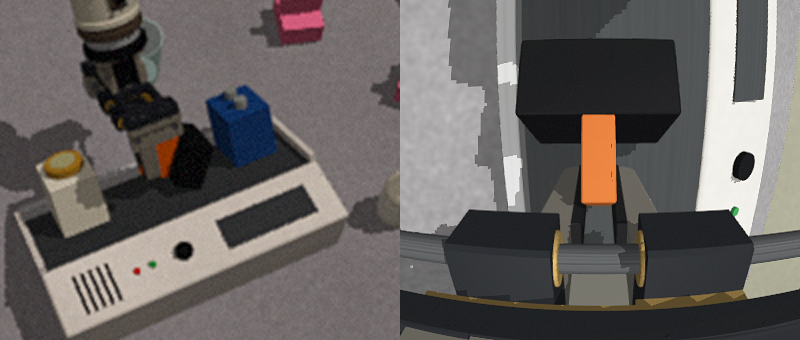

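The combined view shows the module has pivoted about 70° in the grip. The fin's end face is at wrist crop (598,160), the body's end face is at (598,75), and the body has swung to the +y side. It must have clipped the detector during the joint-space move. The contact height agrees, since a 70° pivot puts the corner on the tray at z=-6 mm. I'll lift slightly and ease the grip so it swings back to hang upright, checking the orange extent in the wrist view.

```bash
cat >> h.py <<'E'
def wproj(c,X):
    p=np.array(c['R'])@X+c['t'];r=np.hypot(p[0],p[1]);th=np.arctan2(r,p[2]);return c['cx']+c['fx']*th*p[0]/r,c['cy']+c['fy']*th*p[1]/r
def look():
    c=bot.read_camera('wrist');hsv=cv2.cvtColor(c['pixels'],cv2.COLOR_BGR2HSV)
    m=((hsv[...,0]<14)&(hsv[...,1]>170)&(hsv[...,2]>90)).astype(np.uint8);m[340:]=0
    n,l,s,_=cv2.connectedComponentsWithStats(m);o=s[1+np.argmax(s[1:,4])] if n>1 else None
    p=np.array(bot.current_ee_pos());t=Ro.from_rotvec(bot.current_tool_rot()).as_matrix()
    out=[]
    for th in np.radians([70,45,20,0]):   # rows of fin outline when pivoted by th (body to tool +x)
        v=[]
        for a,b in((30,12),(-30,12),(30,-24),(-30,-24)):   # along fin, up from the pads
            x=a*np.cos(th)-b*np.sin(th);u=a*np.sin(th)+b*np.cos(th)
            v.append(wproj(c,p+t@np.array([x,0,-19-u])/1000)[1])
        out.append([int(w) for w in v])
    print('orange',o,'pred',out,'grip',round(bot.current_grip_force(),1),'open',round(bot.current_opening()*92,1),F().round(1),'t',bot.current_clock());return c
E
python3 - <<'E'
from h import *
look()
bot.line_to(bay(.010,.10,.022),None,.1);look()
for n in(18,12,9,7): bot.set_gripper(0,n);bot.hold(.15);look()
E
```

```text
orange [ 261  194   36   91 3180] pred [[310, 290, 227, 231], [279, 311, 206, 255], [247, 327, 201, 281], [227, 336, 208, 301]] grip 30.0 open 14.0 [-5.1 -2.2  9.2] t 14.0417
orange [ 261  194   36   91 3173] pred [[310, 289, 226, 230], [279, 310, 205, 254], [247, 327, 201, 280], [227, 335, 207, 301]] grip 30.0 open 13.7 [-1.7 -0.4 -2.5] t 14.525
orange [ 261  194   36   91 3174] pred [[310, 290, 227, 231], [280, 311, 206, 255], [247, 327, 201, 281], [227, 336, 208, 302]] grip 18.0 open 13.9 [-2.3 -0.1 -3.1] t 14.9417
orange [ 261  194   36   91 3175] pred [[310, 290, 227, 231], [279, 311, 206, 255], [247, 327, 201, 281], [227, 336, 208, 301]] grip 12.0 open 14.0 [-2.7 -0.5 -3. ] t 15.3583
orange [ 261  194   36   91 3176] pred [[310, 290, 227, 231], [279, 311, 206, 255], [247, 327, 201, 281], [227, 336, 208, 301]] grip 9.0 open 14.1 [-2.6  0.3 -2.3] t 15.775
orange [ 264  177   29  119 3227] pred [[310, 290, 227, 231], [279, 311, 206, 255], [247, 327, 201, 281], [227, 336, 208, 301]] grip 7.0 open 13.9 [-2.7 -0.2 -0.8] t 16.1917
```

```bash
python3 - <<'E'
from h import *
look()
for z in(.028,.035): bot.line_to(bay(.010,.10,z),None,.03);look()
bot.set_gripper(0,6);bot.hold(.2);c=look()
d=bot.read_camera('scene')
a=cv2.resize(d['pixels'][150:320,180:380],(400,340),interpolation=2);b=c['pixels'][80:420,80:480]
cv2.imwrite('pics/m4.png',np.hstack([a,b]))
E
```

```text
orange [ 264  177   29  119 3229] pred [[310, 290, 227, 231], [279, 311, 206, 255], [247, 327, 201, 281], [227, 336, 208, 301]] grip 7.0 open 13.7 [-2.6  0.2 -0.8] t 16.2417
orange [ 265  177   28  119 3219] pred [[310, 289, 227, 231], [279, 310, 205, 255], [247, 327, 201, 281], [227, 335, 208, 301]] grip 7.0 open 14.1 [-1.6 -0.2 -3.8] t 16.6417
orange [ 265  177   28  118 3219] pred [[310, 289, 227, 231], [279, 310, 205, 255], [247, 327, 201, 281], [227, 335, 208, 301]] grip 7.0 open 14.1 [-2.3 -1.  -2.1] t 17.075
orange [ 265  177   28  118 3220] pred [[310, 290, 227, 231], [279, 311, 206, 255], [247, 327, 201, 281], [227, 336, 208, 301]] grip 6.0 open 14.0 [-1.7  1.2 -3.3] t 17.5417
```

View pics/m4.png

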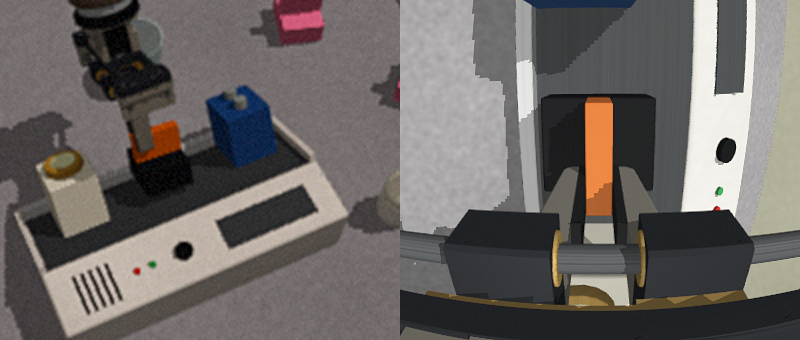

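The module is upright again, with the fin parallel to the ledge at wrist crop (598,155). The fingers hold it about 20 mm off its middle, towards the lens side. I'll set it on the tray, slide it to the ledge and regrip it centrally.

```bash
python3 - <<'E'
from h import *
bot.set_gripper(0,8)
bot.line_to(bay(.010,.10,.014),None,.08);bot.hold(.1);look()
print(guard([0,0,-1],.001,16,4));look()
print(guard([-1,0,0],.0015,12,4));look()
E
```

```text
orange [ 264  184   30  124 3482] pred [[310, 290, 227, 231], [279, 311, 206, 255], [247, 327, 201, 281], [227, 336, 208, 301]] grip 8.0 open 13.8 [-2.6 -0.2 -3.8] t 18.375
guard [ 0.  0. -1.] 0.001 [7.1] [0.0097 0.1003 0.0131] [-1.7  1.2  7.1] t 18.625
True
orange [ 264  184   30  125 3495] pred [[310, 290, 227, 231], [279, 311, 206, 255], [247, 327, 201, 281], [227, 336, 208, 301]] grip 8.0 open 14.1 [-4.4  0.5  4.5] t 18.675
guard [-1.  0.  0.] 0.012 [1.4, 3.0, 3.2, 3.0, 2.8, 2.9, 2.7, 4.6] [-0.0019  0.1002  0.0132] [ 4.6  0.4 -7.6] t 20.675
True
orange [ 264  184   30  125 3498] pred [[310, 290, 227, 231], [279, 311, 206, 255], [247, 327, 201, 281], [227, 336, 208, 301]] grip 8.0 open 13.8 [ 1.2  0.1 -3.9] t 20.725
```

```bash
cat >> h.py <<'E'
def finend(c,ztop=.036):
    """bay x,y of the fin's +y top edge on the plane own z=ztop"""
    hsv=cv2.cvtColor(c['pixels'],cv2.COLOR_BGR2HSV);m=((hsv[...,0]<14)&(hsv[...,1]>170)&(hsv[...,2]>90)).astype(np.uint8);m[340:]=0
    n,l,s,_=cv2.connectedComponentsWithStats(m);k=1+np.argmax(s[1:,4]);r=[]
    for v in(s[k,1],s[k,1]+25,s[k,1]+50):
        u=np.where(l[v+1]==k)[0]
        o,d=wray(c,u.mean(),v);o=o-LENS;r.append(inbay(LENS+o+d*(ztop-o@BZ)/(d@BZ)).round(4))
    return np.array(r)
E
python3 - <<'E'
from h import *
bot.set_gripper(.25,8);bot.hold(.4)
c=look();print(finend(c));print(F())
E
```

```text
orange [ 265  184   30  125 3481] pred [[310, 290, 227, 231], [279, 311, 206, 255], [247, 327, 201, 281], [227, 336, 208, 301]] grip 0.0 open 23.0 [-1.1  0.3 -0.2] t 21.5167
[[-0.0017  0.1489  0.036 ]
 [-0.0014  0.137   0.036 ]
 [-0.0014  0.1246  0.036 ]]
[-1.12516551  0.32471356 -0.22362562]
```

```bash
python3 - <<'E'
from h import *
bot.line_to(bay(-.0015,.119,.0125),None,.06)
bot.line_to(bay(-.0015,.119,.009),None,.06)
bot.set_gripper(0,14);bot.hold(.1);look();print(inbay(bot.current_ee_pos()).round(4))
p=inbay(bot.current_ee_pos())
bot.line_to(bay(p[0],.072,p[2]+.0005),None,.06);print(F())
print(guard([0,-1,0],.001,20,7,.02));c=look();print(finend(c))
E
```

```text
orange [ 264  217   30  107 2970] pred [[310, 290, 227, 231], [279, 311, 206, 255], [247, 327, 201, 281], [227, 336, 208, 301]] grip 14.0 open 13.9 [-0.6 -1.1 -1.7] t 22.6667
[-0.0017  0.1189  0.0089]
[-0.60711375  3.40316957  3.89246766]
guard [ 0. -1.  0.] 0.016 [1.2, 0.8, 0.4, 0.0, 0.5, -0.5, -0.3, -0.7, 0.4, -1.2, -0.5, -0.3, -0.5, 2.9, 6.9, 9.9] [-0.002   0.0588  0.0094] [ 2.6  9.9 -0.9] t 27.6
True
orange [ 262  196   34  124 3720] pred [[310, 290, 227, 231], [279, 311, 206, 255], [247, 327, 201, 281], [227, 336, 208, 301]] grip 14.0 open 13.6 [ 2.3 12.5  2.2] t 27.65
[[-0.0018  0.1024  0.036 ]
 [-0.0015  0.0906  0.036 ]
 [-0.0017  0.0782  0.036 ]]
```

Contact found near the expected place. The orange outline has grown, though, so the module probably tilted while dragging. I'll back off 3 mm and ease the grip so it settles flat.

```bash
python3 - <<'E'
from h import *
bot.line_to(bay(-.002,.063,.0094),None,.05);c=look()
for n in(8,5,3): bot.set_gripper(0,n);bot.hold(.1);c=look()
print(finend(c))
d=bot.read_camera('scene')
a=cv2.resize(d['pixels'][150:320,180:380],(400,340),interpolation=2);b=c['pixels'][80:420,80:480]
cv2.imwrite('pics/m5.png',np.hstack([a,b]))
E
```

```text
orange [ 262  196   34  124 3698] pred [[310, 290, 227, 231], [279, 311, 206, 255], [247, 327, 201, 281], [227, 336, 208, 301]] grip 14.0 open 13.9 [-0.3  1.7 -0.3] t 27.9833
orange [ 262  196   34  124 3708] pred [[310, 290, 227, 231], [279, 311, 206, 255], [247, 327, 201, 281], [227, 336, 208, 301]] grip 8.0 open 14.1 [-0.3  2.  -1.7] t 28.35
orange [ 262  196   34  124 3700] pred [[310, 290, 227, 231], [279, 311, 206, 255], [247, 327, 201, 281], [227, 336, 208, 301]] grip 5.0 open 14.1 [-0.8  0.6 -1. ] t 28.7167
orange [ 262  196   34  124 3698] pred [[310, 289, 227, 231], [279, 311, 206, 255], [247, 327, 201, 281], [227, 336, 208, 301]] grip 3.0 open 13.4 [-0.8  1.5 -0.9] t 29.0833
[[-0.0017  0.1066  0.036 ]
 [-0.0017  0.0948  0.036 ]
 [-0.0017  0.0824  0.036 ]]
```

View pics/m5.png

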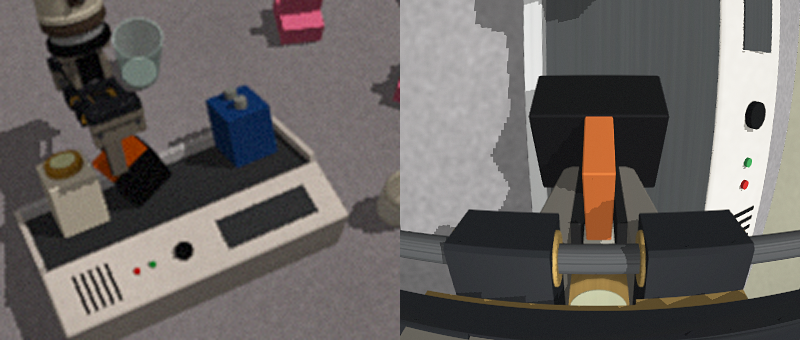

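The module is tilted about 25°, with its +y end raised and the fin leaning towards the lens. I'll lift a little with a light grip so it swings back and press it flat. Then I'll regrip firmly and carry it the rest of the way clear of the tray.

```bash
python3 - <<'E'
from h import *
bot.set_gripper(0,4)
bot.line_to(bay(-.001,.068,.017),None,.04);look()
bot.line_to(bay(-.001,.082,.017),None,.06);c=look()
print(finend(c,.042))
E
```

```text
orange [ 262  195   33  127 3733] pred [[310, 290, 227, 231], [279, 311, 206, 255], [247, 327, 201, 281], [227, 336, 208, 301]] grip 4.0 open 14.2 [-2.6  0.  -3.5] t 29.775
orange [ 263  195   32  129 3730] pred [[311, 290, 227, 231], [280, 311, 206, 255], [248, 328, 202, 281], [228, 336, 208, 302]] grip 4.0 open 14.0 [-2.1 -0.5 -3.2] t 30.2083
[[-0.0011  0.1262  0.042 ]
 [-0.001   0.1143  0.042 ]
 [-0.001   0.1018  0.042 ]]
```

```bash
python3 - <<'E'
from h import *
for y,z in((.086,.0145),(.092,.012),(.100,.0095),(.106,.0085)):
    bot.line_to(bay(-.001,y,z),None,.06);c=look()
print(finend(c))
E
```

```text
orange [ 263  195   32  129 3729] pred [[311, 290, 227, 231], [280, 311, 206, 255], [248, 328, 202, 281], [228, 336, 208, 302]] grip 4.0 open 13.8 [-1.1  0.2 -3.3] t 30.5083
orange [ 263  195   32  129 3704] pred [[311, 290, 227, 231], [280, 311, 206, 255], [248, 328, 202, 281], [228, 336, 208, 302]] grip 4.0 open 13.8 [-1.6 -0.6 -2.7] t 30.8167
orange [ 263  196   32  128 3656] pred [[311, 290, 227, 231], [280, 311, 206, 255], [247, 328, 202, 281], [228, 336, 208, 302]] grip 4.0 open 13.8 [-1.5 -0.2 -2.7] t 31.1583
orange [ 263  198   31  126 3604] pred [[310, 290, 227, 231], [280, 311, 206, 255], [247, 327, 201, 281], [228, 336, 208, 302]] grip 4.0 open 14.3 [-2.   1.7 -2.6] t 31.4583
[[-0.001   0.1493  0.036 ]
 [-0.001   0.1375  0.036 ]
 [-0.001   0.1251  0.036 ]]
```

```bash
cat >> h.py <<'E'
def prof(c,v0=190,v1=330):
    r=c['pixels'][v0:v1,272:285,2].mean(1);print('V',[int(x) for x in r[::5]])
E
python3 - <<'E'
from h import *
guard([0,.6,-.8],.0015,8,5,.05);c=look();prof(c);print(finend(c))
E
```

```text
guard [ 0.   0.6 -0.8] 0.006 [1.5, 3.3, 4.5, 5.3] [-0.0012  0.1093  0.0036] [-2.4 -2.7  4.6] t 32.4583
orange [ 263  201   32  123 3596] pred [[310, 290, 227, 231], [279, 311, 206, 255], [247, 327, 201, 281], [227, 336, 208, 301]] grip 4.0 open 13.9 [-3.8 -1.5  1.3] t 32.5083
V [18, 20, 53, 155, 156, 157, 233, 236, 236, 236, 236, 236, 236, 236, 236, 236, 236, 236, 237, 209, 182, 177, 176, 176, 177, 177, 176, 56]
[[-0.0011  0.1521  0.036 ]
 [-0.0013  0.1406  0.036 ]
 [-0.001   0.1286  0.036 ]]
```

The end-face and top crease rows (203/219) now match the upright prediction (208/227), so the module is flat, about 3 mm off-centre. Firm grip, lift 2 mm, carry to the lens block and set down.

```bash
python3 - <<'E'
from h import *
bot.set_gripper(0,40)
p=inbay(bot.current_ee_pos())
bot.line_to(bay(p[0]+.001,p[1],p[2]+.0045),None,.05)
bot.line_to(bay(p[0]+.001,.068,p[2]+.0045),None,.08);bot.hold(.15);c=look();prof(c)
guard([0,-1,0],.001,16,3,.03);c=look();prof(c);print(finend(c,.039))
E
```

```text
orange [ 263  201   32  123 3582] pred [[310, 290, 227, 231], [279, 311, 206, 255], [247, 327, 201, 281], [227, 336, 208, 301]] grip 40.0 open 13.8 [-1.7 -0.2 -3.8] t 33.8417
V [18, 18, 74, 156, 156, 157, 233, 236, 236, 235, 236, 236, 236, 236, 236, 236, 236, 236, 222, 200, 176, 176, 176, 176, 177, 176, 176, 56]
guard [ 0. -1.  0.] 0.013000000000000001 [-0.1, 0.6, 0.4, -0.5, 1.1, 0.5, -0.2, -1.0, 0.9, -0.5, 0.4, -0.6, 4.7] [-0.0003  0.0563  0.0081] [0.5 4.7 2.2] t 37.0917
orange [ 263  201   32  123 3587] pred [[310, 290, 227, 231], [279, 311, 206, 255], [247, 327, 201, 281], [227, 336, 208, 301]] grip 40.0 open 13.8 [-0.4  4.3 -1.5] t 37.1417
V [18, 18, 74, 156, 156, 157, 234, 235, 235, 235, 235, 236, 236, 236, 236, 236, 236, 236, 207, 179, 176, 176, 176, 176, 176, 176, 176, 56]
[[-0.0002  0.0986  0.039 ]
 [-0.0001  0.0871  0.039 ]
 [-0.0001  0.075   0.039 ]]
```

```bash
python3 - <<'E'
from h import *
p=inbay(bot.current_ee_pos())
bot.line_to(bay(p[0],p[1]+.0003,p[2]-.003),None,.04);print(F())
guard([0,0,-1],.001,4,3,.04)
guard([-1,0,0],.001,5,5,.04)
p=inbay(bot.current_ee_pos());bot.line_to(bay(p[0],p[1]-.0008,p[2]),None,.03)
print(F());bot.set_gripper(.3,10);bot.hold(.1);c=look();prof(c);print(finend(c))
E
```

```text
[-2.16818432  0.41967123 -4.2403842 ]
guard [ 0.  0. -1.] 0.002 [-0.1, 26.1] [-0.0006  0.0564  0.0037] [-6.   2.8 26.1] t 37.8917
guard [-1.  0.  0.] 0.001 [6.2] [-0.0015  0.0564  0.0038] [  6.2  -1.2 -20.6] t 38.1417
[-2.44179603  5.50913255  2.92356361]
orange [ 263  199   31  125 3656] pred [[310, 289, 227, 231], [279, 310, 205, 255], [247, 327, 201, 281], [227, 336, 208, 301]] grip 0.0 open 28.0 [-0.4 -0.2 -0. ] t 38.9417
V [19, 19, 159, 156, 156, 165, 235, 235, 236, 236, 236, 235, 236, 236, 236, 236, 236, 236, 236, 236, 230, 203, 179, 176, 176, 176, 176, 56]
[[-0.0013  0.0989  0.036 ]
 [-0.0012  0.0875  0.036 ]
 [-0.0012  0.0755  0.036 ]]
```

The module is released with the fin end within 0.5 mm of where it first touched the lens block, flat and at the ledge. Next I retreat and press the pedal.

```bash
python3 - <<'E'
from h import *
p=inbay(bot.current_ee_pos())
bot.line_to(bay(p[0],p[1],p[2]+.11),None,.2)
bot.set_gripper(0,10)
bot.goto([.410,-.305,.11],down(0));print(bot.current_clock(),bot.current_ee_pos())
bot.line_to([.410,-.305,.06],None,.15);bot.hold(.1);f0=bot.current_contact_force()[2]
z=.060
for z in (.052,.046,.041,.038,.0365,.035,.0335,.032,.0305,.029):
    bot.line_to([.410,-.305,z],None,.06);f=bot.current_contact_force()[2]-f0;print(z,round(f,1))
    if f>15 or bot.current_clock()>50: break
bot.hold(.35);print(bot.current_contact_force()[2]-f0,bot.current_ee_pos(),bot.current_clock())
E
```

```text
41.2417 [ 0.4103258  -0.30406861  0.11002673]
0.052 1.3
0.046 3.2
0.041 5.1
0.038 5.1
0.0365 6.7
0.035 7.8
0.0335 17.2
16.355062091564736 [ 0.40966967 -0.30571132  0.03560099] 43.9583
```

The stop was reached at 17 N and held. Lift off, then do a numeric check of the fin against the brass ring in both fixed views.

```bash
python3 - <<'E'
from h import *;import pickle
bot.line_to([.410,-.305,.13],None,.25);bot.hold(.1)
d={n:bot.read_camera(n) for n in('scene','side')};pickle.dump(d,open('c6.pkl','wb'));print(bot.current_clock())
for n,rb,fb in(('scene',(195,220,40,30),(210,190,70,60)),('side',(295,210,45,40),(250,180,70,60))):
    c=d[n];hsv=cv2.cvtColor(c['pixels'],cv2.COLOR_BGR2HSV)
    for nm,m,(u,v,w,h) in(('ring',(hsv[...,0]>12)&(hsv[...,0]<26)&(hsv[...,1]>110),rb),('fin',(hsv[...,0]<12)&(hsv[...,1]>170)&(hsv[...,2]>60),fb)):
        z=np.zeros(m.shape,np.uint8);z[v:v+h,u:u+w]=m[v:v+h,u:u+w];k,l,s,ce=cv2.connectedComponentsWithStats(z)
        if k>1: i=1+np.argmax(s[1:,4]);print(n,nm,s[i],ce[i].round(1),cv2.boxPoints(cv2.minAreaRect(np.argwhere(l==i)[:,::-1].astype(np.float32))).round(1).tolist() if nm=='fin' else '')
    # predicted module fin corners/ring for the nominal flush pose
    f=[np.round(proj(c,bay(x,y,zz)),1).tolist() for x,y,zz in((7,30,36),(-7,30,36),(7,90,36),(-7,90,36),(7,30,0),(7,90,0)) for x,y,zz in((x/1e3,y/1e3,zz/1e3),)]
    print(n,'pred ring',np.round(proj(c,bay(0,0,.048)),1),'fin',f)
E
```

```text
44.6917
scene ring [202 225  20  15 157] [211.6 232.6] 
scene fin [225 221  25  21 289] [237.7 230.9] [[224.3000030517578, 228.1999969482422], [245.5, 220.0], [250.8000030517578, 233.89999389648438], [229.60000610351562, 242.10000610351562]]
scene pred ring [210.8 230.9] fin [[224.4, 231.7], [222.7, 229.1], [247.0, 222.7], [245.2, 220.3], [228.1, 243.6], [250.4, 234.6]]
side ring [308 222  18  15  86] [318.  227.7] 
side fin [293 212  17  15  60] [302.2 219.7] [[290.3999938964844, 215.89999389648438], [293.29998779296875, 211.5], [309.5, 222.3000030517578], [306.5, 226.6999969482422]]
side pred ring [316.  229.8] fin [[309.7, 222.7], [306.8, 227.0], [292.4, 211.2], [289.5, 215.4], [313.3, 225.5], [296.3, 214.3]]
```

Both views match the nominal flush pose to about a pixel, so I'm handing in.

```bash
python3 -c "
from workcell import bot
print(bot.job_done())"
```

```text
the job is handed in; nothing more can be done
None
```

I handed the job in at about 45 s of the 54 s limit, without being told whether it passed: the module is flat in the bay, against the ledge and flush with the lens block to within about a camera pixel (roughly 2.5 mm), and the pedal was pressed to its stop, held and released; the module probably clipped the detector on the way in and was re-set twice, and I did not check the beaker, jar and bottle positions afterwards.

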